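Put the hole saws back on their storage board

ROBOT

A 6-joint arm with a two-finger parallel gripper is mounted at the origin on a cart in front of the work surface, level with it; the furniture and walls round the work are solid. World frame = base frame: x ahead of the robot, y to its left, z up, the work surface at z = 0. Lengths are in m, angles in rad, forces in N, time in s.
With the tool pointing down it reaches from about 0.3 to 0.875 m from the base axis. Payload 6.4 kg.
Tool frame: the origin (TCP) lies at the very end of the fingers, on their centre line; the grasp point (between the pads) lies 19 mm behind it; z points along the fingers, y is the line along which they close (so a half turn about z gives the same grasp; the last joint's range is limited). The gripper opens to 85 mm and grips with 20 to 120 N. Pads are 22 mm wide; open, the fingers measure 114 mm over their backs; the gripper's body (76 mm by 85 mm) begins 54 mm behind the grasp point. The pads swing forward as they close: fully open they stand 13 mm farther back than shut.
Start: joints at [1.139, 0.181, 1.607, -0, 1.354, -0.206], TCP at [0.129, 0.56, 0.231] pointing down, gripper open.
Joint ranges: [-2.99, 2.99], [-0.89, 2.07], [0.3, 2.58], [-1.14, 4.28], [0, 2.63], [-3.12, 3.12]. Speed limits (rad/s): [2.57, 2.57, 3.01, 3.14, 3.14, 3.14].

INTERFACE

Orientations are given as a unit quaternion [w, x, y, z].
In Python, from bench import ctrl gives the robot as it stands.
- The arm moves only by the tool jog_arm, never from a script. Its argument "series" is a list that holds one entry, the list of rows, each a list of 7 numbers: the shift along the tool's x, y, z in mm, then the turn, a rotation vector about the tool's x, y, z in rad, then the finger opening in mm, from 0 to 85.4. In form: [[[tx, ty, tz, rx, ry, rz, gripper], ...]]. A call has exactly 10 rows; each row shifts and turns the commanded pose from where the row before left it, along the tool's axes as they then stand; what a row does not reach is not made up. A row lasts 1/10 s, in which the tool goes at most 50 mm and 8.59 degrees, less where a joint would pass 70% of its speed; a pose out of reach is approached as far as the arm can. A call with a gripper value outside its range is refused whole. The fingers move at their own pace and stop on an object; the grip force is fixed at half the most. Time passes only in rows, so rows that do not move let the fingers close, or fill a call up. It gives the time, the measured TCP pose, the force, the opening and the grip force at its end, in the units of the state.
- ctrl.get_obs(): the state, without advancing time (a new reading comes with each control period).
- ctrl.camera(name): name is "side" or "top"; returns a dict with "frame" (480x640x3 uint8, blue, green, red), "z_map" (480x640 float32, m along the optical axis (not along the pixel's ray), 0 where there is no reading), "fx", "fy", "cx", "cy" (pixels), "xyz" and "rotation" of the camera in the world. Camera axes: x right, y down, z forward; pixel columns grow to the right and rows downward; lengths in m; the calibration is good to about 2 mm. A picture is of the moment at which its call begins.
- ctrl.hand_in(): hands the job in; it is judged then, once.
The state is a dict: "time_s": time; "q": joint angles; "dq": joint speeds; "joint_efforts": joint torques, N m; "eef_pos": TCP position; "eef_rot": TCP orientation; "wrist_force": force on the tool from outside, world axes, zero at the start; "torque": the same for the moment, N m; "opening": opening from 0.0 (shut) to 1.0 (fully open); "grasp_force": force on a finger pad.
Only numpy, scipy, OpenCV 4.12 (cv2) and the standard library are available. Lean on these libraries where they do the work, as an engineer would, in place of code of your own. Each camera call takes 0.05 s, during which the arm holds its last target. There are 200 camera calls.

TASK

The drilling is done: take the row of four hole saws off the walnut carry strip and put each one back, teeth down, over its own plug on the plywood storage board - the plug turned to fit its bore - so that it stands flat on the board. The plugs need not be in the same order as the saws; don't tip any saw over, and leave the glue bottle between the two racks standing where it is.

Things in the scene. Friction and masses are not known exactly. Their poses are not given: they have to be found in the camera images.
- saw_red: Hole saw, red-painted, largest of four: an upright steel cup, toothed mouth down, closed flat top. Outside diameter 59 mm, bore 53 mm, 48 mm high plus a 1.6 mm boss on top. Origin at the centre of its toothed underside, z up along its axis; any yaw is alike. It starts over a dowel of the carry strip, up to 5 mm off the dowel's centre.
- saw_yellow: Hole saw, yellow-painted, second largest of four: an upright steel cup, toothed mouth down, closed flat top. Outside diameter 50 mm, bore 44 mm, 48 mm high plus a 1.6 mm boss on top. Origin at the centre of its toothed underside, z up along its axis; any yaw is alike. It starts over a dowel of the carry strip, up to 5 mm off the dowel's centre.
- saw_blue: Hole saw, blue-painted, third largest of four: an upright steel cup, toothed mouth down, closed flat top. Outside diameter 41 mm, bore 35 mm, 48 mm high plus a 1.6 mm boss on top. Origin at the centre of its toothed underside, z up along its axis; any yaw is alike. It starts over a dowel of the carry strip, up to 5 mm off the dowel's centre.
- saw_steel: Hole saw, bare grey steel, smallest of four: an upright steel cup, toothed mouth down, closed flat top. Outside diameter 32 mm, bore 26 mm, 48 mm high plus a 1.6 mm boss on top. Origin at the centre of its toothed underside, z up along its axis; any yaw is alike. It starts over a dowel of the carry strip, up to 5 mm off the dowel's centre.
- plug_red: Place of the 59 mm saw (red-painted): the largest of four tapered wooden plugs in a straight row, 76 mm apart, in any order, on the fixed pale plywood board (18 mm thick). 48 mm across at the foot, 37 mm at the top, 22 mm high. Origin at the centre of its foot, on the board's top; z up, x along the row. Its saw has 2.5 mm play all round at the foot; a smaller one jams.
- plug_yellow: Place of the 50 mm saw (yellow-painted): the second largest of four tapered wooden plugs in a straight row, 76 mm apart, in any order, on the fixed pale plywood board (18 mm thick). 39 mm across at the foot, 28 mm at the top, 22 mm high. Origin at the centre of its foot, on the board's top; z up, x along the row. Its saw has 2.5 mm play all round at the foot; a smaller one jams.
- plug_blue: Place of the 41 mm saw (blue-painted): the third largest of four tapered wooden plugs in a straight row, 76 mm apart, in any order, on the fixed pale plywood board (18 mm thick). 30 mm across at the foot, 19 mm at the top, 22 mm high. Origin at the centre of its foot, on the board's top; z up, x along the row. Its saw has 2.5 mm play all round at the foot; a smaller one jams.
- plug_steel: Place of the 32 mm saw (bare grey steel): the smallest of four tapered wooden plugs in a straight row, 76 mm apart, in any order, on the fixed pale plywood board (18 mm thick). 21 mm across at the foot, 10 mm at the top, 22 mm high. Origin at the centre of its foot, on the board's top; z up, x along the row. Its saw has 2.5 mm play all round at the foot; a smaller one jams.
- carry_strip: Dark walnut strip, 318 x 76 mm and 18 mm thick, fixed, on which the saws start: four equal dowels, 10 mm thick and 30 mm high, in a row 76 mm apart along its middle; lift a saw at least 35 mm to clear its dowel. Origin at the centre of its underside on the table, x along the row, z up.
- glue_bottle: Yellow glue bottle with a red nozzle, 42 x 64 mm and 168 mm tall, standing loose on the table in the gap between the strip and the board. A bystander, to be left standing. Origin at the centre of its underside, z up.
Mind the look-alikes: they are no part of the job. What is shaped like the saw_yellow but turquoise is not meant.

How it is judged:
At the end, for the whole second after the job is handed in: Every hole saw is over the plug of its own size, within 8 mm of the plug's axis (the plug itself holds it to about 2.5 mm), its toothed edge within 4 mm of the board's top, upright within 0.08 rad, at rest and released; the glue bottle stands upright within 50 mm of where it was (horizontal distance between saw_red and plug_red below 0.008 m and z of saw_red in the frame of plug_red between -0.004 and 0.004 m and angle between each of saw_red, saw_yellow, saw_blue, saw_steel's own z axis and vertical below 0.08 rad and linear speed of each of saw_red, saw_yellow, saw_blue, saw_steel below 0.02 m/s and contact force between each of saw_red, saw_yellow, saw_blue, saw_steel and the fingers below 0.1 N and horizontal distance between saw_yellow and plug_yellow below 0.008 m and z of saw_yellow in the frame of plug_yellow between -0.004 and 0.004 m and horizontal distance between saw_blue and plug_blue below 0.008 m and z of saw_blue in the frame of plug_blue between -0.004 and 0.004 m and horizontal distance between saw_steel and plug_steel below 0.008 m and z of saw_steel in the frame of plug_steel between -0.004 and 0.004 m and angle between glue_bottle's own z axis and vertical below 0.1 rad and distance of glue_bottle from where it was at the start of the episode below 0.05 m); the robot touches nothing.
It fails at once if the red-painted hole saw is tipped over (angle between saw_red's own z axis and vertical above 0.8 rad).
It fails at once if the yellow-painted hole saw is tipped over (angle between saw_yellow's own z axis and vertical above 0.8 rad).
It fails at once if the blue-painted hole saw is tipped over (angle between saw_blue's own z axis and vertical above 0.8 rad).
It fails at once if the bare grey steel hole saw is tipped over (angle between saw_steel's own z axis and vertical above 0.8 rad).
It fails at once if the glue bottle is knocked over or pushed away (tilt over 0.5 rad or moved over 50 mm) (angle between glue_bottle's own z axis and vertical above 0.5 rad or distance of glue_bottle from where it was at the start of the episode above 0.05 m).
It also fails if it takes over 104 s, if anything falls off the work surface, if the arm or the gripper's body presses on something with over 40 N, if the wrist force passes 120 N, or if a joint passes its speed limit or range.

## Working session

There is one attempt and no reset: what is moved stays moved. The work goes in short steps, Python scripts to look and compute and a tool call to move; the robot and the scene stay as the last step left them, time stands still between calls to the robot, and variables do not carry over. Pictures are saved under pics/ and viewed, at most 14 in all, crops included, and the job is handed in when it is done.

Besides the shell and the picture viewer there is one more tool, called after "Emit:" as name([rows], argument=value, ...), one row to a line, values as JSON. jog_arm: Moves the arm, as the interface text tells. Its arguments: {"type":"object","properties":{"series":{"type":"array"}},"required":["series"]}

```bash
ls; mkdir -p pics; python3 - <<'E'
from bench import ctrl
import cv2,numpy as np,pickle
d={}
for n in("top","side"):
    c=ctrl.camera(n); d[n]=c; cv2.imwrite(f"pics/{n}0.png",c["frame"]); print(n,c["fx"],c["cx"],c["cy"],c["xyz"],np.round(c["rotation"],3).tolist())
pickle.dump(d,open("c0.pkl","wb"))
o=ctrl.get_obs();print(o)
E
```

```text
pics
top 506.31669871127787 319.82010273141213 241.72391673971134 [ 0.4181039  -0.02785508  0.95999075] [0.049, -0.705, 0.706, -0.044]
side 530.1507457366079 313.7592037173994 236.90450954885662 [0.4508206  0.8426959  0.43964143] [0.027, -0.037, 0.841, -0.538]
{'time_s': 0.1, 'q': array([ 1.13868741e+00,  1.81489984e-01,  1.60789308e+00,  2.60671503e-05,
        1.35382372e+00, -2.06291717e-01]), 'dq': array([ 0.00198589, -0.0020091 , -0.0013478 ,  0.00140096,  0.00340986,
       -0.00058312]), 'joint_efforts': array([ 2.50131188e-04, -4.45874405e+01, -3.52235985e+01, -2.87076145e-04,
        4.16188559e-03, -3.33349203e-05]), 'eef_pos': array([0.128502  , 0.55994792, 0.2304684 ]), 'eef_rot': array([-2.65345379e-04,  1.12671616e-01,  9.93631952e-01, -7.62302618e-04]), 'wrist_force': array([ 0.79116011, -0.14283311, -0.39039179]), 'torque': array([-0.05455906, -0.00989452,  0.01298466]), 'grasp_force': 0.0, 'opening': 0.9959553842928489}
```

View pics/top0.png

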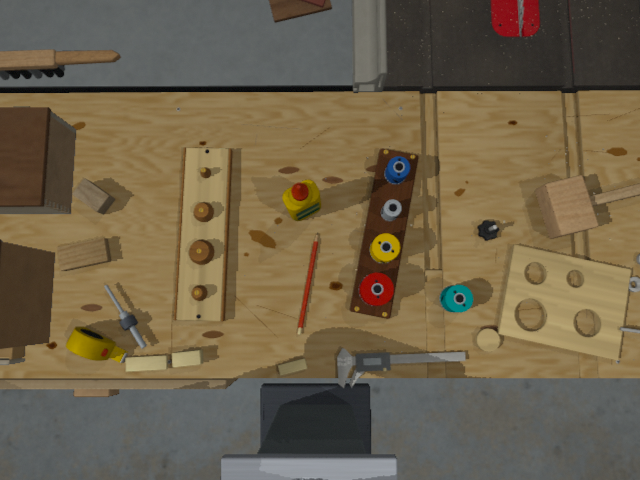

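View pics/side0.png

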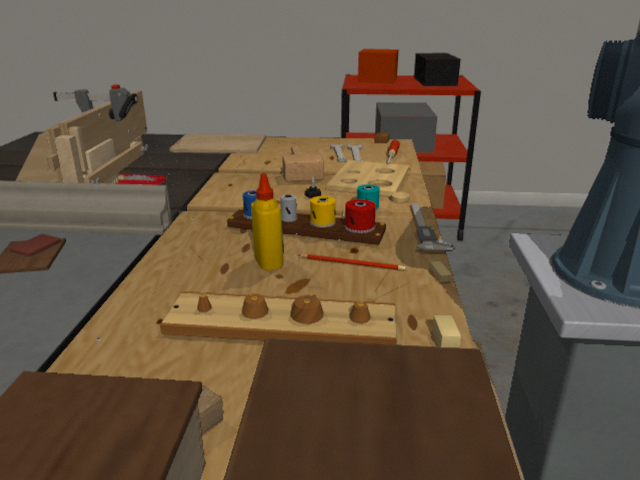

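```bash
cat >h.py <<'E'
import numpy as np,cv2
from scipy.spatial.transform import Rotation as R
def rot(c): return R.from_quat(np.roll(c["rotation"],-1)).as_matrix()
def pts(c):
    v,u=np.mgrid[:480,:640]; z=c["z_map"]
    p=np.stack([(u-c["cx"])/c["fx"]*z,(v-c["cy"])/c["fy"]*z,z],-1)
    return p@rot(c).T+np.array(c["xyz"])
def ray(c,uv,h):
    d=rot(c)@np.array([(uv[0]-c["cx"])/c["fx"],(uv[1]-c["cy"])/c["fy"],1]); o=np.array(c["xyz"])
    return o+d*(h-o[2])/d[2]
E
python3 - <<'E'
import pickle;from h import *
d=pickle.load(open("c0.pkl","rb"))
for n in d:
    c=d[n];P=pts(c);hs=c["frame"]
    print(n,"table z",np.round(P[230 if n=="top" else 280,260 if n=="top" else 220],4))
    Z=P[...,2]
    def comps(m,tag,amin):
        k,l,s,ce=cv2.connectedComponentsWithStats(m.astype(np.uint8))
        for i in range(1,k):
            if s[i,4]>=amin:
                q=P[l==i];(cc,r)=cv2.minEnclosingCircle(q[:,:2].astype(np.float32)*1000)
                print(tag,np.round(ce[i]),s[i,4],"mean",np.round(q.mean(0)*1000,1),"circ",np.round(cc,1),round(r,1))
    y=P[...,1];x=P[...,0]
    w=(x>.15)&(x<.75)&(y>-.32)&(y<.33)
    comps(w&(Z>.058)&(Z<.075),"saw",30)
    comps(w&(y>.1)&(Z>.03)&(Z<.05),"plugtop",8)
    comps(w&(y>.1)&(Z>.0215)&(Z<.05),"plug",8)
    comps(w&(Z>.012)&(Z<.021),"board",400)
    comps(w&(Z>.08),"bottle",30)
E
```

```text
top table z [0.5675 0.094  0.0008]
saw [398. 167.] 406 mean [ 672.1 -162.9   66.9] circ [ 673.4 -163.2] 20.6
saw [392. 208.] 252 mean [ 597.3 -150.    67.1] circ [ 597.9 -150.7] 15.9
saw [304. 211.] 57 mean [592.3   6.4  67. ] circ [597.6   8.8] 27.6
saw [385. 247.] 622 mean [ 526.7 -137.1   66.9] circ [ 527.5 -137.9] 25.4
saw [376. 289.] 880 mean [ 452.7 -120.3   66.9] circ [ 452.8 -120.8] 29.4
plugtop [204. 171.] 61 mean [673.5 196.3  37.3] circ [674.7 197. ] 8.8
plugtop [202. 211.] 256 mean [598.  197.3  39.3] circ [599.1 198.2] 17.1
plugtop [200. 251.] 418 mean [522.8 198.8  39.6] circ [523.7 200.6] 21.5
plugtop [198. 292.] 153 mean [447.8 200.7  38.6] circ [448.2 201.9] 13.0
plug [205. 172.] 98 mean [673.7 195.7  32.6] circ [676.4 198.4] 12.6
plug [203. 211.] 326 mean [597.4 196.1  36.5] circ [602.  200.5] 22.2
plug [201. 252.] 518 mean [521.9 197.6  36.9] circ [524.8 200.2] 26.4
plug [198. 292.] 206 mean [447.8 200.2  35.3] circ [449.7 204. ] 17.0
plug [130. 321.] 57 mean [395.4 325.8  26.1] circ [395.8 327.5] 11.1
plug [186. 358.] 413 mean [329.4 221.9  26.3] circ [329.7 222.7
[... 867 characters left out ...]
] 514 mean [522.9 207.5  38.6] circ [523.1 202.6] 22.1
plugtop [360. 308.] 213 mean [447.8 207.4  37.3] circ [447.7 204. ] 12.2
plug [203. 302.] 180 mean [673.8 201.5  31.9] circ [674.3 199.6] 9.9
plug [254. 305.] 499 mean [597.5 207.   34.2] circ [605.4 190.9] 30.6
plug [306. 309.] 724 mean [522.6 210.3  34.9] circ [523.8 203.7] 23.3
plug [359. 312.] 332 mean [447.7 209.   33.1] circ [448.1 204.7] 14.5
plug [447. 327.] 470 mean [329.3 225.3  25.9] circ [330.1 222.7] 28.1
board [332. 228.] 1139 mean [ 506.3 -113.4   18.1] circ [ 506.2 -131.6] 106.1
board [281. 318.] 7061 mean [559.3 212.3  18.8] circ [561.1 201.1] 170.0
bottle [265. 206.] 1125 mean [610.   27.5 114.8] circ [613.8  15.6] 31.8
```

```bash
python3 - <<'E'
import cv2,numpy as np
a=cv2.imread("pics/top0.png")
A=cv2.resize(a[140:330,340:480],None,fx=2.9,fy=2.9,interpolation=3);B=cv2.resize(a[140:330,170:300],None,fx=2.9,fy=2.9,interpolation=3)
cv2.imwrite("pics/crop0.png",np.hstack([B,A]))
E
```

```text
(no output)
```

View pics/crop0.png

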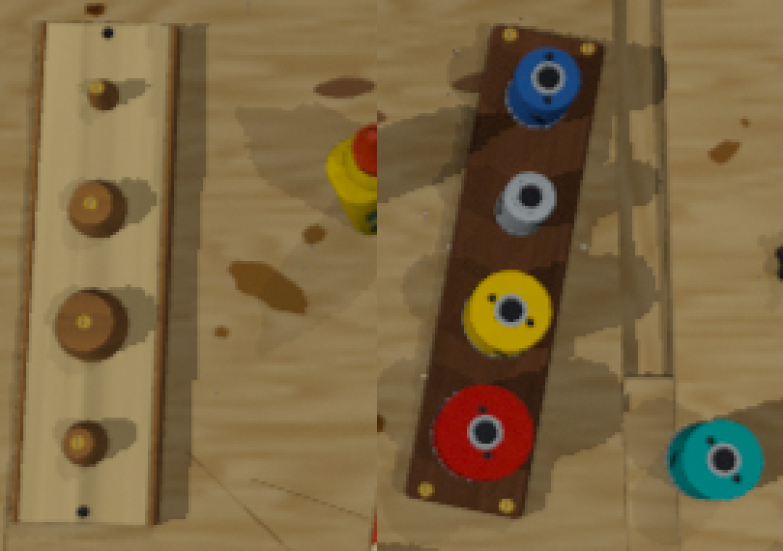

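The pictures show the saws on the dark strip: blue (398,167), steel (392,208), yellow (385,247) and red (376,289). The turquoise cup at (457,297) stands off the strip and isn't a job saw, so yellow at (385,247) is the one meant. The plugs by size are steel (204,171), yellow (202,211), red (200,251) and blue (198,292). The bottle is at (301,196).

Emit:
jog_arm([
  [[-26,-32.8,0,0,0,0,85],[-26,-32.8,0,0,0,0,85],[-26,-32.8,0,0,0,0,85],[-26,-32.8,0,0,0,0,85],[-26,-32.8,0,0,0,0,85],[-26,-32.8,0,0,0,0,85],[-26,-32.8,0,0,0,0,85],[-26,-32.8,0,0,0,0,85],[-26,-32.8,0,0,0,0,85],[-26,-32.8,0,0,0,0,85]],
])

```text
time_s: 1.1
eef_pos: [0.3088, 0.181, 0.2312]
eef_rot: [0.0, 0.112, 0.994, 0.0]
wrist_force: [0.7, -0.5, 0.3]
opening: 0.989
grasp_force: 0.0
```

Emit:
jog_arm([
  [[-26,-32.8,0,0,0,0,85],[-26,-32.8,0,0,0,0,85],[-26,-32.8,0,0,0,0,85],[-26,-32.8,0,0,0,0,85],[-26,-32.8,0,0,0,0,85],[-26,-32.8,0,0,0,0,85],[-26,-32.8,0,0,0,0,85],[-26,-32.8,0,0,0,0,85],[0,0,0,0,0,0,85],[0,0,0,0,0,0,85]],
])

```text
time_s: 2.1
eef_pos: [0.4522, -0.1201, 0.2306]
eef_rot: [-0.001, 0.114, 0.994, 0.0]
wrist_force: [-0.5, 0.6, -0.5]
opening: 0.998
grasp_force: 0.0
```

```bash
cat >>h.py <<'E'
T=dict(s_red=(452.8,-120.6),s_yellow=(527.6,-137.4),s_blue=(673.2,-162.3),s_steel=(598,-149.7),
 p_steel=(675,199),p_yellow=(599,200.2),p_red=(523.2,201.5),p_blue=(447.3,203))
def go(xy,z,o):
    p=np.array(o["eef_pos"])*1000; m=R.from_quat(np.roll(o["eef_rot"],-1)).as_matrix()
    t=m.T@(np.array([*xy,z])-p)
    print("pos",p.round(1),"tool move",t.round(1),"tilt",np.round(m[:,2],3),"y",np.round(m[:,1],3))
E
python3 -c "
from bench import ctrl;from h import *
go(T['s_red'],28,ctrl.get_obs())"
```

```text
pos [ 452.2 -120.1  230.6] tool move [ -1.   -0.5 202.6] tilt [-0.002  0.001 -1.   ] y [0.226 0.974 0.001]
```

Emit:
jog_arm([
  [[-1,-0.5,30,0,0,0,85],[0,0,35,0,0,0,85],[0,0,35,0,0,0,85],[0,0,30,0,0,0,85],[0,0,25,0,0,0,85],[0,0,20,0,0,0,85],[0,0,15,0,0,0,85],[0,0,12,0,0,0,85],[0,0,0,0,0,0,70],[0,0,0,0,0,0,64]],
])

```text
time_s: 3.1
eef_pos: [0.4536, -0.12, 0.0297]
eef_rot: [0.0, 0.112, 0.994, 0.0]
wrist_force: [-0.8, -0.7, -0.2]
opening: 0.749
grasp_force: 0.0
```

Emit:
jog_arm([
  [[0,0,0,0,0,0,60],[0,0,0,0,0,0,50],[0,0,0,0,0,0,40],[0,0,0,0,0,0,40],[0,0,0,0,0,0,40],[0,0,-5,0,0,0,40],[0,0,-10,0,0,0,40],[0,0,-15,0,0,0,40],[0,0,-15,0,0,0,40],[0,0,0,0,0,0,40]],
])

```text
time_s: 4.1
eef_pos: [0.4553, -0.1214, 0.0769]
eef_rot: [0.002, 0.113, 0.994, -0.001]
wrist_force: [-0.2, -0.2, -0.5]
opening: 0.676
grasp_force: 64.4
```

```bash
python3 -c "
from bench import ctrl;from h import *
o=ctrl.get_obs();go(T['p_red'],228,o);print(o['opening']*85.4)
cv2.imwrite('pics/side1.png',ctrl.camera('side')['frame'])"
```

```text
pos [ 455.3 -121.4   76.9] tool move [   5.4  329.7 -151.6] tilt [ 0.004 -0.002 -1.   ] y [ 0.224  0.975 -0.001]
57.76825168961213
```

View pics/side1.png

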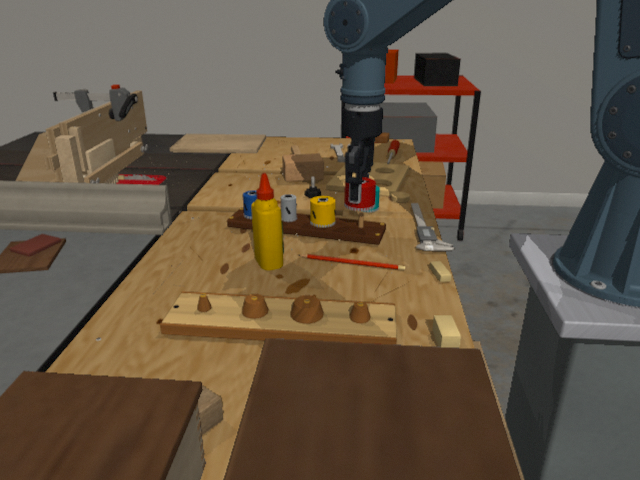

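Emit:
jog_arm([
  [[0,0,-35,0,0,0,40],[0,0,-40,0,0,0,40],[0,0,-40,0,0,0,40],[1,10,-36,0,0,0,40],[1,30,0,0,0,0,40],[1,40,0,0,0,0,40],[1,40,0,0,0,0,40],[1,40,0,0,0,0,40],[0,40,0,0,0,0,40],[0,40,0,0,0,0,40]],
])

```text
time_s: 5.15
eef_pos: [0.502, 0.1162, 0.2244]
eef_rot: [-0.001, 0.113, 0.994, -0.0]
wrist_force: [0.3, -0.8, -1.7]
opening: 0.677
grasp_force: 65.5
```

Emit:
jog_arm([
  [[0,40,0,0,0,0,40],[0,30,0,0,0,0,40],[0,20,0,0,0,0,40],[0,0,30,0,0,0,40],[0,0,35,0,0,0,40],[0,0,35,0,0,0,40],[0,0,20,0,0,0,40],[0,0,10,0,0,0,40],[0,0,0,0,0,0,40],[0,0,0,0,0,0,40]],
])

```text
time_s: 6.15
eef_pos: [0.5232, 0.2024, 0.096]
eef_rot: [0.001, 0.113, 0.994, 0.0]
wrist_force: [0.5, 0.1, -0.9]
opening: 0.678
grasp_force: 65.4
```

```bash
cat >>h.py <<'E'
HSV=dict(red=((172,120,60),(180,255,255)),yellow=((22,150,90),(32,255,255)),blue=((102,120,50),(118,255,255)),)
def look(ctrl,n,path=None):
    c=ctrl.camera(n)
    if path: cv2.imwrite(path,c["frame"])
    return c
E
python3 -c "
from bench import ctrl;from h import *
o=ctrl.get_obs();go(T['p_red'],30,o)
f=ctrl.camera('side')['frame'][230:380,180:420];g=ctrl.camera('top')['frame'][150:330,120:320]
cv2.imwrite('pics/p1.png',np.hstack([cv2.resize(f,(400,250),interpolation=2),cv2.resize(g,(278,250),interpolation=2)]))"
```

```text
pos [523.2 202.4  96. ] tool move [-0.2 -0.8 66. ] tilt [ 0.001  0.    -1.   ] y [0.224 0.975 0.   ]
```

View pics/p1.png

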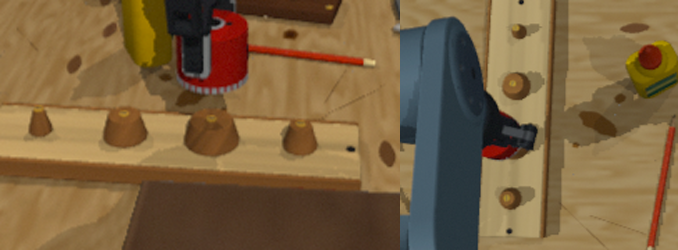

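The side crop shows the red saw held level above its plug at about (211,125) in the crop. The columns line up, so I'll lower it.

Emit:
jog_arm([
  [[0,-0.5,15,0,0,0,40],[0,0,15,0,0,0,40],[0,0,12,0,0,0,40],[0,0,10,0,0,0,40],[0,0,8,0,0,0,40],[0,0,5,0,0,0,40],[0,0,0,0,0,0,40],[0,0,0,0,0,0,60],[0,0,0,0,0,0,70],[0,0,0,0,0,0,85]],
])

```text
time_s: 7.25
eef_pos: [0.5227, 0.2019, 0.0304]
eef_rot: [0.0, 0.113, 0.994, 0.0]
wrist_force: [-0.1, 0.7, 0.3]
opening: 0.961
grasp_force: 0.0
```

```bash
python3 -c "
from bench import ctrl;from h import *
o=ctrl.get_obs();go(T['s_yellow'],230,o);print(o['opening'])
c=ctrl.camera('side');f=c['frame'][230:380,180:420]
P=pts(c);h=cv2.cvtColor(c['frame'],40);m=(h[...,1]>150)&((h[...,0]>170)|(h[...,0]<6))&(h[...,2]>60)&(abs(P[...,1]-.2)<.05)&(P[...,0]<.6)
q=P[m];print(len(q),q.min(0),q.max(0))"
```

```text
pos [522.7 201.9  30.4] tool move [ -80.9 -329.5 -199.6] tilt [ 0.  0. -1.] y [0.224 0.975 0.   ]
0.9608152661481892
964 [0.49211174 0.1544224  0.02243867] [0.54440118 0.23265009 0.0889384 ]
```

Emit:
jog_arm([
  [[0,0,-10,0,0,0,85],[0,0,-20,0,0,0,85],[0,0,-35,0,0,0,85],[0,0,-45,0,0,0,85],[0,0,-45,0,0,0,85],[0,0,-45,0,0,0,85],[-10,-40,0,0,0,0,85],[-10,-40,0,0,0,0,85],[-10,-40,0,0,0,0,85],[-10,-40,0,0,0,0,85]],
])

```text
time_s: 8.3
eef_pos: [0.5254, 0.0356, 0.2314]
eef_rot: [0.001, 0.112, 0.994, -0.0]
wrist_force: [1.1, 0.1, 0.5]
opening: 0.993
grasp_force: 0.0
```

Emit:
jog_arm([
  [[-10,-40,0,0,0,0,85],[-10,-40,0,0,0,0,85],[-10,-40,0,0,0,0,85],[-8,-35,0,0,0,0,85],[-3,-14.5,0,0,0,0,85],[0,0,20,0,0,0,85],[0,0,30,0,0,0,85],[0,0,30,0,0,0,85],[0,0,20,0,0,0,85],[0,0,0,0,0,0,85]],
])

```text
time_s: 9.3
eef_pos: [0.5255, -0.1358, 0.1276]
eef_rot: [-0.003, 0.112, 0.994, 0.001]
wrist_force: [-0.2, -0.4, -0.3]
opening: 0.993
grasp_force: 0.0
```

```bash
python3 -c "
from bench import ctrl;from h import *
o=ctrl.get_obs();go(T['s_yellow'],28,o);print(o['opening'])
c=ctrl.camera('side');f=c['frame'][150:380,160:440];cv2.imwrite('pics/p2.png',cv2.resize(f,None,fx=2,fy=2))
P=pts(c);h=cv2.cvtColor(c['frame'],40);m=(h[...,1]>150)&((h[...,0]>170)|(h[...,0]<6))&(h[...,2]>60)&(abs(P[...,1]-.2)<.05)&(P[...,0]<.6)
q=P[m];print(len(q),q.min(0),q.max(0))"
```

```text
pos [ 525.5 -135.8  127.6] tool move [-3.  -1.3 99.6] tilt [-0.005  0.003 -1.   ] y [0.223 0.975 0.002]
0.9930636731953211
1562 [0.49221407 0.17645829 0.02255217] [0.5488106  0.23478858 0.06888699]
```

View pics/p2.png

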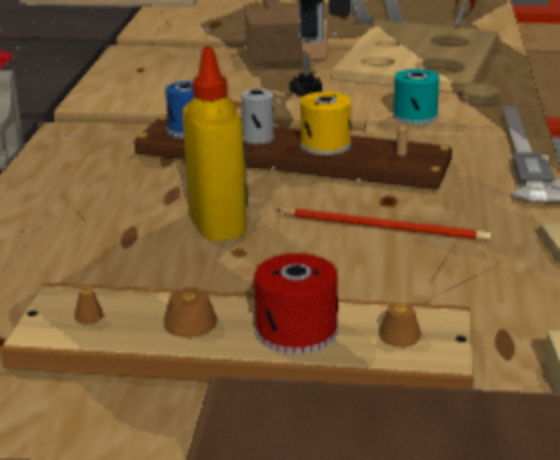

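The crop shows the red saw flat on the board at (296,305), the bottle undisturbed, and the yellow saw at (326,122) with the gripper above it.

Emit:
jog_arm([
  [[-1,-0.5,25,0,0,0,80],[0,0,25,0,0,0,80],[0,0,20,0,0,0,80],[0,0,15,0,0,0,80],[0,0,10,0,0,0,80],[0,0,5,0,0,0,75],[0,0,0,0,0,0,70],[0,0,0,0,0,0,60],[0,0,0,0,0,0,50],[0,0,0,0,0,0,40]],
])

```text
time_s: 10.35
eef_pos: [0.5293, -0.1386, 0.0317]
eef_rot: [0.001, 0.113, 0.994, -0.0]
wrist_force: [-0.9, 1.1, 4.9]
opening: 0.575
grasp_force: 61.3
```

Emit:
jog_arm([
  [[0,0,0,0,0,0,30],[0,0,0,0,0,0,30],[0,0,0,0,0,0,30],[0,0,0,0,0,0,30],[0,0,-5,0,0,0,30],[0,0,-15,0,0,0,30],[0,0,-25,0,0,0,30],[0,0,-25,0,0,0,30],[0,0,0,0,0,0,30],[0,0,0,0,0,0,30]],
])

```text
time_s: 11.35
eef_pos: [0.5289, -0.1384, 0.1012]
eef_rot: [0.001, 0.113, 0.994, -0.0]
wrist_force: [-0.3, 0.6, -2.8]
opening: 0.577
grasp_force: 62.3
```

```bash
python3 -c "
from bench import ctrl;from h import *
o=ctrl.get_obs();go(T['p_yellow'],228,o);print(o['opening']*85.4)"
```

```text
pos [ 528.9 -138.4  101.2] tool move [   7.2  345.7 -127. ] tilt [ 0.002 -0.001 -1.   ] y [ 0.224  0.975 -0.   ]
49.29619042225833
```

Emit:
jog_arm([
  [[0,0,-30,0,0,0,30],[0,0,-40,0,0,0,30],[0,0,-40,0,0,0,30],[1,20,-17,0,0,0,30],[1,40,0,0,0,0,30],[1,40,0,0,0,0,30],[1,40,0,0,0,0,30],[1,40,0,0,0,0,30],[1,40,0,0,0,0,30],[1,40,0,0,0,0,30]],
])

```text
time_s: 12.35
eef_pos: [0.579, 0.1184, 0.2255]
eef_rot: [-0.001, 0.113, 0.994, -0.0]
wrist_force: [0.1, -0.4, -1.6]
opening: 0.574
grasp_force: 62.9
```

Emit:
jog_arm([
  [[0,40,0,0,0,0,30],[0,30,0,0,0,0,30],[0,15.5,0,0,0,0,30],[0,0,30,0,0,0,30],[0,0,35,0,0,0,30],[0,0,35,0,0,0,30],[0,0,20,0,0,0,30],[0,0,10,0,0,0,30],[0,0,0,0,0,0,30],[0,0,0,0,0,0,30]],
])

```text
time_s: 13.35
eef_pos: [0.5997, 0.1998, 0.0981]
eef_rot: [0.001, 0.113, 0.994, 0.0]
wrist_force: [-0.5, -0.5, -1.3]
opening: 0.575
grasp_force: 62.9
```

```bash
python3 -c "
from bench import ctrl;from h import *
o=ctrl.get_obs();go(T['p_yellow'],32,o)
f=ctrl.camera('side')['frame'][180:380,160:440]
cv2.imwrite('pics/p3.png',cv2.resize(f,None,fx=2,fy=2))"
```

```text
pos [599.7 199.8  98.1] tool move [ 0.8  0.2 66.1] tilt [ 0.001  0.    -1.   ] y [0.224 0.975 0.   ]
```

View pics/p3.png

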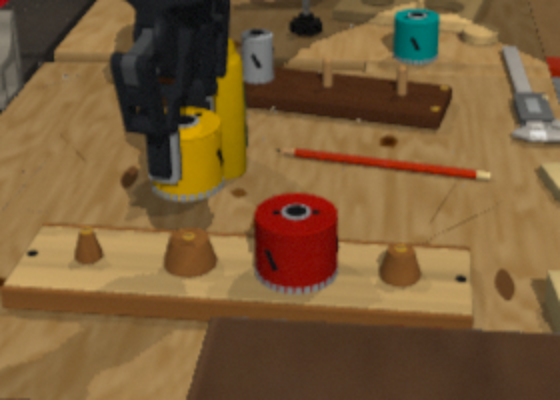

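The yellow saw hangs upright over its plug at about (190,250), so I'll lower it and release.

Emit:
jog_arm([
  [[0,0,15,0,0,0,30],[0,0,15,0,0,0,30],[0,0,12,0,0,0,30],[0,0,10,0,0,0,30],[0,0,8,0,0,0,30],[0,0,5,0,0,0,30],[0,0,0,0,0,0,30],[0,0,0,0,0,0,55],[0,0,0,0,0,0,70],[0,0,0,0,0,0,80]],
])

```text
time_s: 14.4
eef_pos: [0.5992, 0.2003, 0.0326]
eef_rot: [0.0, 0.113, 0.994, 0.0]
wrist_force: [-0.4, -0.4, 0.4]
opening: 0.933
grasp_force: 0.0
```

```bash
python3 -c "
from bench import ctrl;from h import *
o=ctrl.get_obs();go(T['s_steel'],230,o);print(o['opening'])"
```

```text
pos [599.2 200.3  32.6] tool move [ -77.3 -341.3 -197.5] tilt [ 0.  0. -1.] y [0.224 0.975 0.   ]
0.9327716958490444
```

Emit:
jog_arm([
  [[0,0,-10,0,0,0,80],[0,0,-20,0,0,0,80],[0,0,-35,0,0,0,80],[0,0,-45,0,0,0,80],[0,0,-45,0,0,0,80],[0,0,-42.5,0,0,0,80],[-10,-40,0,0,0,0,80],[-10,-40,0,0,0,0,80],[-10,-40,0,0,0,0,80],[-10,-40,0,0,0,0,80]],
])

```text
time_s: 15.4
eef_pos: [0.6021, 0.0339, 0.2311]
eef_rot: [0.001, 0.112, 0.994, -0.0]
wrist_force: [0.6, 1.0, -0.4]
opening: 0.935
grasp_force: 0.0
```

Emit:
jog_arm([
  [[-10,-40,0,0,0,0,75],[-10,-40,0,0,0,0,75],[-10,-40,0,0,0,0,75],[-5,-40,0,0,0,0,75],[-2.3,-21.3,0,0,0,0,75],[0,0,20,0,0,0,75],[0,0,30,0,0,0,75],[0,0,30,0,0,0,75],[0,0,20,0,0,0,75],[0,0,0,0,0,0,75]],
])

```text
time_s: 16.4
eef_pos: [0.5957, -0.1489, 0.1271]
eef_rot: [-0.003, 0.113, 0.994, 0.001]
wrist_force: [0.5, -0.1, -1.8]
opening: 0.879
grasp_force: 0.0
```

```bash
python3 -c "
from bench import ctrl;from h import *
o=ctrl.get_obs();go(T['s_steel'],28,o);print(o['opening'])
f=ctrl.camera('side')['frame'][150:380,160:440];cv2.imwrite('pics/p4.png',cv2.resize(f,None,fx=2,fy=2))"
```

```text
pos [ 595.7 -148.9  127.1] tool move [-2.9 -0.4 99. ] tilt [-0.005  0.003 -1.   ] y [0.224 0.975 0.001]
0.8788994324993165
```

View pics/p4.png

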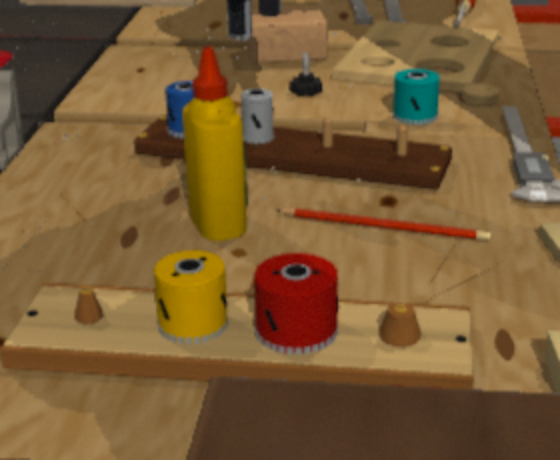

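Yellow at (191,297) and red at (296,303) both stand flat on the board. The steel saw at (257,116) is next.

Emit:
jog_arm([
  [[-1,0,25,0,0,0,70],[0,0,25,0,0,0,65],[0,0,20,0,0,0,65],[0,0,15,0,0,0,65],[0,0,10,0,0,0,65],[0,0,4,0,0,0,60],[0,0,0,0,0,0,50],[0,0,0,0,0,0,40],[0,0,0,0,0,0,33],[0,0,0,0,0,0,25]],
])

```text
time_s: 17.45
eef_pos: [0.5998, -0.1505, 0.0321]
eef_rot: [0.001, 0.113, 0.994, -0.0]
wrist_force: [-0.0, -0.7, 4.5]
opening: 0.352
grasp_force: 59.3
```

Emit:
jog_arm([
  [[0,0,0,0,0,0,15],[0,0,0,0,0,0,15],[0,0,0,0,0,0,15],[0,0,0,0,0,0,15],[0,0,-5,0,0,0,15],[0,0,-15,0,0,0,15],[0,0,-25,0,0,0,15],[0,0,-25,0,0,0,15],[0,0,0,0,0,0,15],[0,0,0,0,0,0,15]],
])

```text
time_s: 18.45
eef_pos: [0.5992, -0.1502, 0.1016]
eef_rot: [0.001, 0.113, 0.994, -0.0]
wrist_force: [0.1, 0.5, -0.5]
opening: 0.357
grasp_force: 59.3
```

```bash
python3 -c "
from bench import ctrl;from h import *
o=ctrl.get_obs();go(T['p_steel'],228,o);print(o['opening']*85.4)"
```

```text
pos [ 599.2 -150.2  101.6] tool move [   4.1  357.2 -126.5] tilt [ 0.001 -0.001 -1.   ] y [ 0.224  0.975 -0.   ]
30.450421514552
```

Emit:
jog_arm([
  [[0,0,-30,0,0,0,15],[0,0,-40,0,0,0,15],[0,0,-40,0,0,0,15],[1,20,-17,0,0,0,15],[1,40,0,0,0,0,15],[1,40,0,0,0,0,15],[1,40,0,0,0,0,15],[0,40,0,0,0,0,15],[0,40,0,0,0,0,15],[0,40,0,0,0,0,15]],
])

```text
time_s: 19.45
eef_pos: [0.6523, 0.1059, 0.2257]
eef_rot: [-0.002, 0.113, 0.994, -0.0]
wrist_force: [0.6, -0.4, -0.4]
opening: 0.357
grasp_force: 59.6
```

Emit:
jog_arm([
  [[0,40,0,0,0,0,15],[0,35,0,0,0,0,15],[0,22,0,0,0,0,15],[0,0,30,0,0,0,15],[0,0,35,0,0,0,15],[0,0,35,0,0,0,15],[0,0,20,0,0,0,15],[0,0,10,0,0,0,15],[0,0,0,0,0,0,15],[0,0,0,0,0,0,15]],
])

```text
time_s: 20.45
eef_pos: [0.6753, 0.1988, 0.0984]
eef_rot: [0.0, 0.113, 0.994, 0.0]
wrist_force: [0.1, -1.0, 0.2]
opening: 0.355
grasp_force: 59.6
```

```bash
python3 -c "
from bench import ctrl;from h import *
o=ctrl.get_obs();go(T['p_steel'],32,o)
f=ctrl.camera('side')['frame'][180:380,160:440]
cv2.imwrite('pics/p5.png',cv2.resize(f,None,fx=2,fy=2))"
```

```text
pos [675.3 198.8  98.4] tool move [ 0.4  0.1 66.4] tilt [ 0.001  0.    -1.   ] y [0.224 0.975 0.   ]
```

View pics/p5.png

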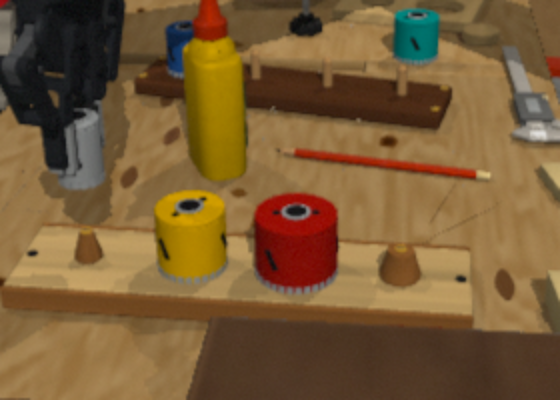

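The steel saw hangs above its plug at (88,245), so I'll lower it.

Emit:
jog_arm([
  [[0,0,15,0,0,0,15],[0,0,15,0,0,0,15],[0,0,12,0,0,0,15],[0,0,10,0,0,0,15],[0,0,8,0,0,0,15],[0,0,5,0,0,0,15],[0,0,0,0,0,0,15],[0,0,0,0,0,0,38],[0,0,0,0,0,0,55],[0,0,0,0,0,0,65]],
])

```text
time_s: 21.5
eef_pos: [0.6751, 0.1989, 0.0332]
eef_rot: [0.0, 0.113, 0.994, 0.0]
wrist_force: [-0.9, -1.1, -0.1]
opening: 0.752
grasp_force: 0.0
```

```bash
python3 -c "
from bench import ctrl;from h import *
o=ctrl.get_obs();go(T['s_blue'],230,o);print(o['opening'])"
```

```text
pos [675.1 198.9  33.2] tool move [ -79.1 -352.4 -196.9] tilt [ 0.001  0.    -1.   ] y [0.224 0.975 0.   ]
0.7524470605328131
```

Emit:
jog_arm([
  [[0,0,-10,0,0,0,65],[0,0,-20,0,0,0,65],[0,0,-35,0,0,0,65],[0,0,-45,0,0,0,65],[0,0,-45,0,0,0,65],[0,0,-42,0,0,0,65],[-10,-40,0,0,0,0,70],[-10,-40,0,0,0,0,70],[-10,-40,0,0,0,0,70],[-10,-40,0,0,0,0,70]],
])

```text
time_s: 22.5
eef_pos: [0.678, 0.0326, 0.2311]
eef_rot: [0.001, 0.112, 0.994, 0.0]
wrist_force: [-0.1, 0.3, 0.6]
opening: 0.819
grasp_force: 0.0
```

Emit:
jog_arm([
  [[-10,-40,0,0,0,0,70],[-10,-40,0,0,0,0,70],[-10,-40,0,0,0,0,70],[-6,-40,0,0,0,0,70],[-3,-32.4,0,0,0,0,70],[0,0,20,0,0,0,70],[0,0,30,0,0,0,70],[0,0,30,0,0,0,70],[0,0,20,0,0,0,70],[0,0,0,0,0,0,70]],
])

```text
time_s: 23.5
eef_pos: [0.6708, -0.1615, 0.1265]
eef_rot: [-0.003, 0.113, 0.994, 0.001]
wrist_force: [0.0, 0.2, -0.4]
opening: 0.817
grasp_force: 0.0
```

```bash
python3 -c "
from bench import ctrl;from h import *
o=ctrl.get_obs();go(T['s_blue'],28,o);print(o['opening'])
f=ctrl.camera('side')['frame'][150:380,160:440];cv2.imwrite('pics/p6.png',cv2.resize(f,None,fx=2,fy=2))"
```

```text
pos [ 670.8 -161.5  126.5] tool move [-3.2 -0.4 98.5] tilt [-0.006  0.002 -1.   ] y [0.224 0.975 0.001]
0.8169442348813111
```

View pics/p6.png

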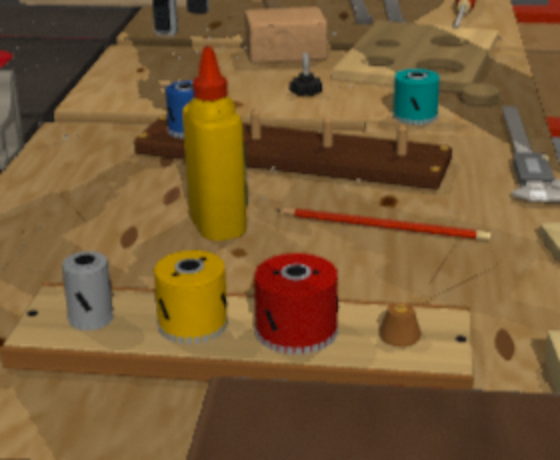

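Steel at (88,292), yellow and red are all seated. The blue saw at (180,108) is the last one.

Emit:
jog_arm([
  [[-1,0,25,0,0,0,70],[0,0,25,0,0,0,70],[0,0,20,0,0,0,70],[0,0,15,0,0,0,70],[0,0,10,0,0,0,70],[0,0,4,0,0,0,65],[0,0,0,0,0,0,55],[0,0,0,0,0,0,45],[0,0,0,0,0,0,38],[0,0,0,0,0,0,30]],
])

```text
time_s: 24.55
eef_pos: [0.6749, -0.1631, 0.0323]
eef_rot: [0.001, 0.113, 0.994, -0.0]
wrist_force: [-1.1, -0.8, 4.6]
opening: 0.456
grasp_force: 60.4
```

Emit:
jog_arm([
  [[0,0,0,0,0,0,22],[0,0,0,0,0,0,22],[0,0,0,0,0,0,22],[0,0,0,0,0,0,22],[0,0,-5,0,0,0,22],[0,0,-15,0,0,0,22],[0,0,-25,0,0,0,22],[0,0,-25,0,0,0,22],[0,0,0,0,0,0,22],[0,0,0,0,0,0,22]],
])

```text
time_s: 25.55
eef_pos: [0.6743, -0.1627, 0.1017]
eef_rot: [0.001, 0.113, 0.994, -0.0]
wrist_force: [-0.7, 0.7, -2.1]
opening: 0.457
grasp_force: 60.4
```

```bash
python3 -c "
from bench import ctrl;from h import *
o=ctrl.get_obs();go(T['p_blue'],228,o);print(o['opening']*85.4)"
```

```text
pos [ 674.3 -162.7  101.7] tool move [ 302.9  305.5 -126.8] tilt [ 0.001 -0.001 -1.   ] y [ 0.224  0.975 -0.   ]
39.063000472831995
```

Emit:
jog_arm([
  [[0,0,-30,0,0,0,22],[0,0,-40,0,0,0,22],[0,0,-40,0,0,0,22],[12,12,-17,0,0,0,22],[25,25,0,0,0,0,22],[28,28,0,0,0,0,22],[28,28,0,0,0,0,22],[28,28,0,0,0,0,22],[28,28,0,0,0,0,22],[28,28,0,0,0,0,22]],
])

```text
time_s: 26.55
eef_pos: [0.539, 0.0509, 0.2259]
eef_rot: [-0.002, 0.113, 0.994, 0.0]
wrist_force: [1.1, 0.8, -0.7]
opening: 0.459
grasp_force: 60.7
```

Emit:
jog_arm([
  [[28,28,0,0,0,0,22],[28,28,0,0,0,0,22],[28,28,0,0,0,0,22],[25,25,0,0,0,0,22],[16.9,19.5,0,0,0,0,22],[0,0,30,0,0,0,22],[0,0,40,0,0,0,22],[0,0,40,0,0,0,22],[0,0,20,0,0,0,22],[0,0,0,0,0,0,22]],
])

```text
time_s: 27.55
eef_pos: [0.443, 0.2022, 0.0932]
eef_rot: [-0.005, 0.113, 0.994, -0.001]
wrist_force: [-0.3, 0.2, -1.5]
opening: 0.457
grasp_force: 60.7
```

```bash
python3 -c "
from bench import ctrl;from h import *
o=ctrl.get_obs();go(T['p_blue'],32,o)
f=ctrl.camera('side')['frame'][180:380,160:440]
cv2.imwrite('pics/p7.png',cv2.resize(f,None,fx=2,fy=2))"
```

```text
pos [443.  202.2  93.2] tool move [-4.6  2.  61.2] tilt [-0.01  -0.002 -1.   ] y [ 0.224  0.975 -0.004]
```

View pics/p7.png

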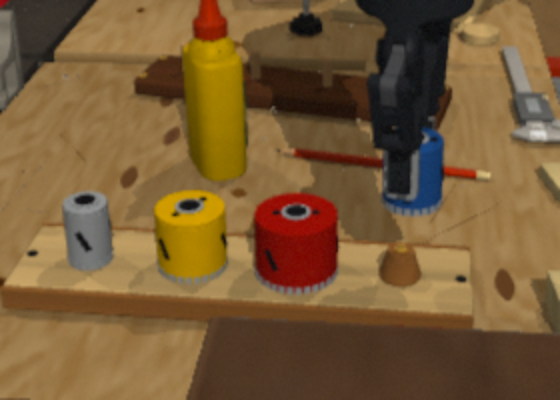

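The blue saw hangs a few mm towards the robot of its plug at (400,265), and the arm was still settling. I'll let it settle and read again.

Emit:
jog_arm([
  [[0,0,0,0,0,0,22],[0,0,0,0,0,0,22],[0,0,0,0,0,0,22],[0,0,0,0,0,0,22],[0,0,0,0,0,0,22],[0,0,0,0,0,0,22],[0,0,0,0,0,0,22],[0,0,0,0,0,0,22],[0,0,0,0,0,0,22],[0,0,0,0,0,0,22]],
])

```text
time_s: 28.6
eef_pos: [0.4471, 0.2029, 0.0977]
eef_rot: [-0.0, 0.113, 0.994, -0.0]
wrist_force: [0.4, -0.2, -1.2]
opening: 0.456
grasp_force: 60.7
```

```bash
python3 -c "
from bench import ctrl;from h import *
o=ctrl.get_obs();go(T['p_blue'],32,o)"
```

```text
pos [447.1 202.9  97.7] tool move [-0.1  0.1 65.7] tilt [-0. -0. -1.] y [ 0.224  0.975 -0.   ]
```

Emit:
jog_arm([
  [[0,0,15,0,0,0,22],[0,0,15,0,0,0,22],[0,0,12,0,0,0,22],[0,0,10,0,0,0,22],[0,0,8,0,0,0,22],[0,0,5,0,0,0,22],[0,0,0,0,0,0,22],[0,0,0,0,0,0,46],[0,0,0,0,0,0,60],[0,0,0,0,0,0,70]],
])

```text
time_s: 29.6
eef_pos: [0.4475, 0.203, 0.0331]
eef_rot: [0.0, 0.113, 0.994, 0.0]
wrist_force: [-0.4, -0.6, -0.2]
opening: 0.821
grasp_force: 0.0
```

Emit:
jog_arm([
  [[0,0,-10,0,0,0,70],[0,0,-20,0,0,0,70],[0,0,-35,0,0,0,70],[0,0,-45,0,0,0,70],[0,0,-45,0,0,0,70],[0,0,-42,0,0,0,70],[25,0,0,0,0,0,70],[30,0,0,0,0,0,70],[20,0,0,0,0,0,70],[0,0,0,0,0,0,70]],
])

```text
time_s: 30.6
eef_pos: [0.3722, 0.2203, 0.2305]
eef_rot: [0.0, 0.112, 0.994, 0.0]
wrist_force: [0.3, 0.2, -0.4]
opening: 0.822
grasp_force: 0.0
```

```bash
python3 - <<'E'
from bench import ctrl;from h import *
c=ctrl.camera('side');cv2.imwrite('pics/p8.png',cv2.resize(c['frame'][150:380,160:440],None,fx=2,fy=2))
P=pts(c);x,y,Z=np.moveaxis(P,-1,0)
m=(x>.4)&(x<.72)&(y>.15)&(y<.25)&(Z>.062)&(Z<.08)
k,l,s,ce=cv2.connectedComponentsWithStats(m.astype(np.uint8))
for i in range(1,k):
    if s[i,4]>30:
        q=P[l==i];A=np.c_[q[:,:2],np.ones(len(q))];t=q[:,2]<.072
        print(np.round(ce[i]),np.round(np.median(q[:,2])*1000,1),cv2.minEnclosingCircle(q[:,:2].astype(np.float32)*1000))
E
```

```text
[202. 282.] 67.6 ((673.586669921875, 199.80389404296875), 16.491878509521484)
[254. 285.] 67.4 ((598.6248168945312, 201.6637420654297), 26.383163452148438)
[307. 288.] 67.2 ((522.1402587890625, 202.8996124267578), 30.4063663482666)
[361. 290.] 67.1 ((446.14617919921875, 203.77139282226562), 21.32405662536621)
```

View pics/p8.png

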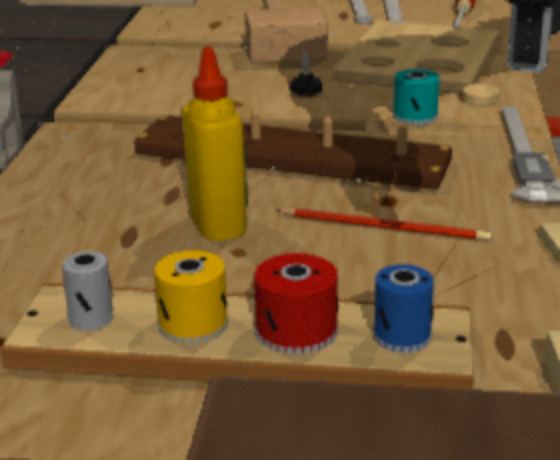

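All four saws stand flat with their tops at equal height (about 67 mm). Steel is at (88,292), yellow at (191,297), red at (296,303) and blue at (403,307), and the bottle is where it was.

```bash
python3 -c "
from bench import ctrl
print(ctrl.hand_in())"
```

```text
the job is handed in; nothing more can be done
None
```

All four saws are seated flat on their own plugs, the glue bottle is standing where it was, and I handed the job in at about 31 s; the hand-in gave no verdict back.

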